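# Set the medicine cool box to the blue setting and start it

### The job

Get the cool box on the packing bench ready for refrigerated medicines: with a fingertip pressed on the knurled dial on its lid, turn the dial clockwise by friction until it clicks in with its pointer at the blue dot, without turning on towards red. Then press the green start button fully down and let it go. Touch only: do not pick up or disturb anything on the lid or the bench.

Things in the scene. Friction and masses are not known exactly. Their poses are not given: they have to be found in the camera images.
- dial_top (a point): Centre of the flat top face of the dial, on its upright axis: a black knurled disc of 100 mm diameter with silver centre and orange pointer line. The face is 14 mm above the lid, only 3 mm proud of the fixed grey shroud (114 mm diameter) about it, so it cannot be pinched: press a fingertip down on the face and move it round the axis. The face does not give; friction about 1.
- dial (a joint): Dial angle in rad, growing clockwise seen from above. Detents with coloured dots: white 0.0, yellow 0.6, blue 1.2, red 1.8; stops at -0.12 and 1.92. Let go, it springs into the nearest detent (humps half-way). Starts anywhere from white to yellow. About 0.06 N m turns it over a hump: 6 to 12 N of fingertip press 35 to 40 mm from the axis is ample.
- blue_dot (a point): Centre of the blue dot (14 mm) on the lid, 69 mm from the dial's axis, on the side away from the robot. White and yellow dots lie to the left of it, red to the right, all 69 mm from the axis and 0.6 rad apart; the pointer points at the dot of the present setting.
- coolbox: Grey cool box with white lid (270 x 350 mm, lid top 160 mm above the bench); fixed, it does not slide. Origin: centre of its underside, on the bench. x points from its front (two steel latches, towards the robot) to its back, z up. In its frame the dial's axis is at x -50, y +55 mm and the button at x -60, y -95 mm.
- start_top (a point): Centre of the top of the green round start button (34 mm diameter), 22 mm above the lid, in its black housing, to the right of the dial, as the robot sees it. It is pressed straight down.
- start (a joint): How far the button is pressed, in m: 0 up, 0.006 fully down (about 5 N); springs back up when let go.
- pillbottle_mid (a point): Half-way up a small white bottle with blue cap (42 mm diameter, 75 mm tall) standing loose on the lid at its back left. Not to be disturbed.
- carton_mid (a point): Centre of a small white and green carton (55 x 85 x 40 mm tall) lying loose on the lid at its back right. Not to be disturbed.
- sanitizer_mid (a point): 60 mm up the axis of a clear pump bottle with blue head (64 mm diameter, 173 mm tall) on the bench, to the right of the box. Not to be disturbed.
- tape_mid (a point): Centre of a roll of brown tape (100 mm diameter, 48 mm tall) lying on the bench, to the left of the box. Not to be disturbed.

How it is judged:
On the way, in this order (a step that is already met when the one before it is completed fails the run):
1. the dial is clicked in at the blue dot (value of joint dial between 1.08 and 1.32 rad and velocity of joint dial between -0.1 and 0.1 rad/s and contact force between the fingers and dial below 0.1 N), for 0.2 s.
2. the start button is pressed fully down while the dial is at blue (value of joint dial between 1.08 and 1.32 rad and value of joint start above 0.0045 m), for 0.05 s.
At the end, for the whole second after the job is handed in: The dial rests in the blue detent (1.2 rad, within 0.12 rad), the button has been pressed at least 4.5 mm and is up again (less than 1.5 mm down), and the four loose things are within 25 mm of where they stood (value of joint dial between 1.08 and 1.32 rad and velocity of joint dial between -0.1 and 0.1 rad/s and value of joint start below 0.0015 m and distance of each of pillbottle_mid, carton_mid, sanitizer_mid, tape_mid from where it was at the start of the episode below 0.025 m); the robot touches nothing.
It fails at once if the dial is turned on past blue towards red (over 1.5 rad) (value of joint dial above 1.5 rad).
It fails at once if the button is pressed while the dial is not at blue (not (value of joint dial between 1.08 and 1.32 rad) and value of joint start above 0.0045 m).
It fails at once if the pill bottle or the carton on the lid is lifted, tipped or pushed more than 25 mm (distance of any of pillbottle_mid, carton_mid from where it was at the start of the episode above 0.025 m or angle between any of pillbottle_mid, carton_mid's own z axis and vertical above 0.35 rad).
It fails at once if the sanitizer bottle or the tape is lifted, tipped or pushed more than 25 mm (distance of any of sanitizer_mid, tape_mid from where it was at the start of the episode above 0.025 m or angle between any of sanitizer_mid, tape_mid's own z axis and vertical above 0.35 rad).
It also fails if it takes over 48 s, if anything falls off the work surface, if the arm or the gripper's body presses on something with over 40 N, if the wrist force passes 120 N, or if a joint passes its speed limit or range.

### The arm

A 6-joint arm with a two-finger parallel gripper is mounted at the origin on the work surface. World frame = base frame: x ahead of the robot, y to its left, z up, the work surface at z = 0. Lengths are in m, angles in rad, forces in N, time in s.
With the tool pointing down it reaches from about 0.35 to 0.85 m from the base axis. Payload 8.1 kg.
Tool frame: the origin (TCP) lies at the very end of the fingers, on their centre line; the grasp point (between the pads) lies 19 mm behind it; z points along the fingers, y is the direction in which the jaws open and shut (so a half turn about z gives the same grasp; the last joint's range is limited). The gripper opens to 93 mm and grips with 3 to 60 N. Pads are 15 mm wide; open, the fingers measure 128 mm over their backs; the gripper's body (75 mm by 188 mm) begins 65 mm behind the grasp point.
Start: joints at [1.139, 0.13, 1.488, -0, 1.523, -0.085], TCP at [0.204, 0.564, 0.181] pointing down, gripper open.
Joint ranges: [-2.96, 2.96], [-0.89, 2.26], [0.02, 2.5], [-1.34, 4.48], [0, 2.73], [-2.66, 2.66]. Speed limits (rad/s): [2.39, 2.39, 2.79, 3.14, 3.14, 3.14].

### API

Orientations are given as a rotation vector (axis times angle).
In Python, from plant import * gives the robot as it stands.
- The arm moves only by the tool apply_moves, never from a script. Its argument "commands" is one flat list of numbers, 7 for each row, row after row: the shift along the world's x, y, z in cm, then the turn, a rotation vector about the world's x, y, z in rad, then the finger opening in cm, from 0 to 9.3. A call has 1 to 8 rows; each row shifts and turns the pose as measured when the row begins; what a row does not reach is not made up. A row lasts 1/8 s, in which the tool goes at most 62.5 mm and 10.7 degrees, less where a joint would pass 70% of its speed; a pose out of reach is approached as far as the arm can. A call with a gripper value outside its range is refused whole. The fingers move at their own pace and stop on an object; "squeeze" is the grip in N (left out, the last holds). Time passes only in rows, so rows that do not move let the fingers close. It gives the time, the measured TCP pose, the force and the opening at its end, in the units of the state.
- read_state(): the state, without advancing time (a new reading comes with each control period).
- read_camera(name): name is "scene" or "top"; returns (picture, depth): 480x640x3 uint8, blue, green, red; 480x640 float32, m along the optical axis (not along the pixel's ray), 0 where there is no reading.
- camera_model(name): a dict with "intrinsics" (3x3 intrinsics, pixels), "R" (3x3) and "t" (3): a world point X has camera coordinates R X + t. Camera axes: x right, y down, z forward; pixel columns grow to the right and rows downward; lengths in m; the calibration is good to about 2 mm. A picture is of the moment at which its call begins. camera_model takes no time and is no camera call.
- close_job(): hands the job in, once; it reports no verdict.
Trained networks look in the newest picture that a camera, given by its name, has taken for a name from the list of things; names that differ only in an ending like _2 or _b are one class to them, and where a whole thing is asked for, a point or a joint stands for the part that bears it (a point fixed in the world has none). Each returns a list of dicts, best first, with "conf" (0 to 1); they miss things now and then, are a little off and sometimes report something else, mostly with a low value. They report only what shows in the picture. A call takes as long as a camera call.
- find_in(query, camera): "point" ([x, y, z] in m, in the coordinates of the camera as it stood for that picture, good to about 4 mm: the middle of the surface that is visible of it).
- cut_out(query, camera): "mask" (480x640 bool, what is visible of it).
- spot_point(query, camera): "point" ([x, y, z] in m, in the coordinates of the camera as it stood for that picture, good to about 4 mm: a listed point, or the origin of a listed thing).
The state is a dict: "t": time; "q": joint angles; "dq": joint speeds; "joint_torque": joint torques, N m; "tool_pos": TCP position; "orientation": TCP orientation; "force": force on the tool from outside, world axes, zero at the start; "wrist_torque": the same for the moment, N m; "opening": finger opening in m.
Only numpy, scipy, OpenCV 4.12 (cv2) and the standard library are available. Lean on these libraries where they do the work, as an engineer would, in place of code of your own. Each camera call takes 0.05 s, during which the arm holds its last target. There are 200 camera calls.

## Working session

There is one attempt and no reset: what is moved stays moved. The work goes in short steps, Python scripts to look and compute and a tool call to move; the robot and the scene stay as the last step left them, time stands still between calls to the robot, and variables do not carry over. Pictures are saved under pics/ and viewed, about 8 in all and at most 12, crops included, and the job is handed in when it is done.

Besides the shell and the picture viewer there is one more tool, called after ">>>" in YAML: its name, and indented under it one key for each argument. apply_moves: Moves the arm, as the interface text tells. Its arguments: {"type":"object","properties":{"commands":{"type":"array"},"squeeze":{"type":"number"}},"required":["commands"]}

```bash
mkdir -p pics
cat > h.py <<'E'
from plant import *
import numpy as np, cv2
def w(p,c):
    m=camera_model(c); return np.array(m["R"]).T@(np.array(p)-np.array(m["t"]))
def px(X,c):
    m=camera_model(c); p=np.array(m["intrinsics"])@(np.array(m["R"])@X+m["t"]); return p[:2]/p[2]
E
python3 - <<'E'
from h import *
for c in("scene","top"):
    im,d=read_camera(c); cv2.imwrite(f"pics/{c}0.png",im)
    for q in("dial_top","blue_dot","start_top","coolbox","pillbottle_mid","carton_mid","sanitizer_mid","tape_mid"):
        r=spot_point(q,c)[:2]
        for k in r: print(c,q,round(k["conf"],2),w(k["point"],c).round(4),px(w(k["point"],c),c).round())
s=read_state();print(s)
E
```

```text
scene dial_top 0.56 [0.5158 0.1688 0.173 ] [364. 190.]
scene blue_dot 0.59 [0.5813 0.159  0.1592] [373. 208.]
scene blue_dot 0.27 [0.4887 0.0208 0.1807] [315. 200.]
scene start_top 0.64 [0.4842 0.0206 0.1803] [314. 199.]
scene coolbox 0.77 [ 0.5531  0.1075 -0.0017] [351. 247.]
scene pillbottle_mid 0.91 [0.6472 0.204  0.1977] [401. 207.]
scene carton_mid 0.96 [0.6218 0.02   0.1798] [339. 229.]
scene sanitizer_mid 0.59 [ 0.5995 -0.4323  0.0604] [184. 318.]
scene tape_mid 0.58 [0.5111 0.441  0.0249] [430. 196.]
top dial_top 0.86 [0.5112 0.1647 0.1738] [262. 259.]
top dial_top 0.54 [ 0.597  -0.4339  0.0565] [472. 238.]
top blue_dot 0.73 [0.5762 0.1582 0.1622] [266. 236.]
top start_top 0.69 [0.4803 0.0223 0.1789] [315. 271.]
top carton_mid 0.76 [0.6198 0.0185 0.1772] [317. 220.]
top sanitizer_mid 0.77 [ 0.5988 -0.4328  0.0558] [472. 238.]
top tape_mid 0.78 [0.5103 0.4376 0.0226] [175. 264.]
{'t': 0.9, 'q': array([ 1.13855743e+00,  1.30389347e-01,  1.48820442e+00,  6.97877553e-06,
        1.52302876e+00, -8.53619805e-02]), 'dq': array([ 0.00048473,  0.0001165 ,  0.00047491,  0.00047327,  0.00141639,
       -0.0003573 ]), 'joint_torque': array([-6.29533206e-04, -5.59754777e+01, -4.92068982e+01,  7.69981113e-02,
        2.21758441e-02, -1.05836159e-05]), 'tool_pos': array([0.20392872, 0.56427212, 0.18083916]), 'orientation': array([-5.42143419e-01, -3.09444576e+00,  4.25529794e-05]), 'force': array([ 0.10824428, -0.17301108, -0.69139813]), 'wrist_torque': array([-0.07546922,  0.00251525, -0.01053431]), 'opening': 0.09313221675287398}
```

Run:
```python
from h import *
im=cv2.imread("pics/top0.png"); a=cv2.resize(im[190:310,200:360],None,fx=5,fy=5,interpolation=cv2.INTER_CUBIC)
cv2.imwrite("pics/topc.png",a)
m=camera_model("top");print(np.array(m["R"]).round(3),m["t"],m["intrinsics"])
```

```text
[[ 0.018 -1.     0.   ]
 [-0.989 -0.018 -0.148]
 [ 0.148  0.003 -0.989]] [0.00851243 0.58642621 1.71528776] [[598.70406005   0.         316.67209023]
 [  0.         598.70406005 239.68071977]
 [  0.           0.           1.        ]]
```

View pics/topc.png

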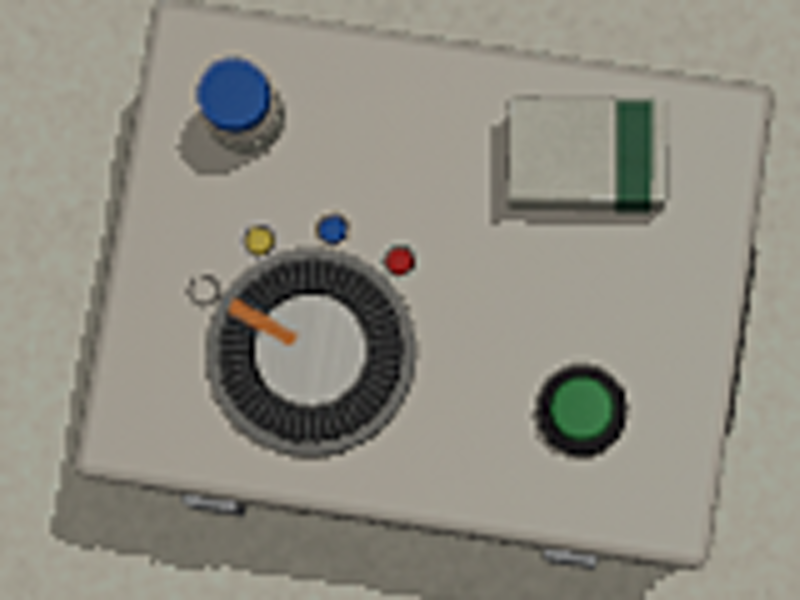

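View pics/scene0.png

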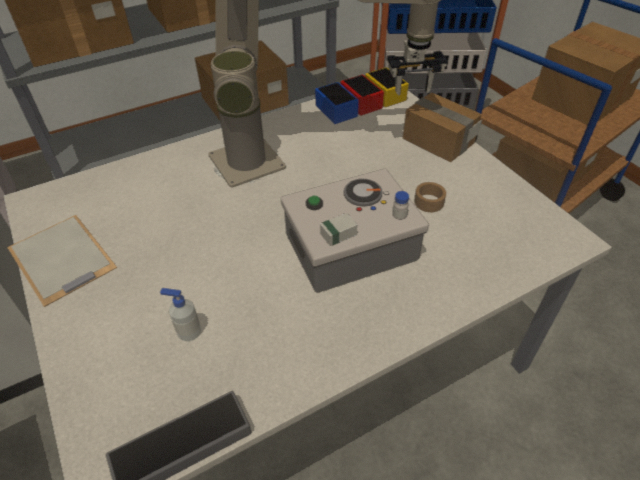

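```bash
cat >> h.py <<'E'
def ray(u,v,z,c="top"):
    m=camera_model(c);R=np.array(m["R"]);C=-R.T@np.array(m["t"])
    d=R.T@np.linalg.inv(m["intrinsics"])@np.array([u,v,1.]); return C+d*(z-C[2])/d[2]
def dialang():
    im,d=read_camera("top"); hsv=cv2.cvtColor(im,cv2.COLOR_BGR2HSV)
    return im,hsv
E
python3 - <<'E'
from h import *
o=np.array([200,190])
P=lambda u,v,z: ray(*(np.array([u,v])/5+o-0.4),z)
D=P(312,350,.174);print("dial",D,"button",P(582,407,.182))
for n,q in dict(white=(205,290),yellow=(259,240),blue=(333,229),red=(400,260)).items():
    e=P(*q,.16)-D;print(n,np.hypot(*e[:2]),np.arctan2(e[1],e[0]))
a,b=P(235,304,.174),P(293,338,.174);e=a-b;f=a-D;print("ptr",np.arctan2(e[1],e[0]),np.arctan2(f[1],f[0]))
from scipy.spatial.transform import Rotation as R
print(R.from_rotvec(read_state()["orientation"]).as_matrix().round(3))
E
```

```text
dial [0.50947847 0.16566012 0.174     ] button [0.48042442 0.01904575 0.182     ]
white 0.06954635594836084 1.0671341868068926
yellow 0.06971459729028669 0.4819494028967627
blue 0.06909302638168473 -0.1173846511629531
red 0.06905645329552669 -0.7161590435025105
ptr 1.0595039558516661 1.0513046585342827
[[-0.94  0.34 -0.  ]
 [ 0.34  0.94 -0.  ]
 [ 0.   -0.   -1.  ]]
```

>>> apply_moves:
  commands: [0,0,6,0,0,0,6,0,0,6,0,0,0,6,5,-6,0,0,0,0,6,4.5,-5,0,0,0,0,6,4.5,-5,0,0,0,0,6,4,-5,0,0,0,0,6,4,-5,0,0,0,0,6]

```text
t: 1.78
tool_pos: [0.4062, 0.3221, 0.3035]
orientation: [0.528, 3.095, 0.0]
force: [1.1, 1.1, 0.6]
opening: 0.0603
```

>>> apply_moves:
  commands: [4,-5.5,0,0,0,0,6,4,-5.5,-2,0,0,0,6,2.3,-4.6,-3,0,0,0,6,0,0,-3,0,0,0,6,0,0,0,0,0,0,6]

```text
t: 2.4
tool_pos: [0.504, 0.1704, 0.2255]
orientation: [0.539, 3.09, 0.002]
force: [-0.1, 0.2, 0.2]
opening: 0.06
```

Run:
```python
from h import *
print(read_state())
im,_=read_camera("scene");cv2.imwrite("pics/s1.png",cv2.resize(im[130:260,270:440],None,fx=4.5,fy=4.5,interpolation=cv2.INTER_CUBIC))
```

```text
{'t': 2.4, 'q': array([ 2.30501317e-01, -7.47068741e-02,  1.61637297e+00, -1.03406027e-03,
        1.59461761e+00, -9.95168561e-01]), 'dq': array([-0.02711306, -0.01874922, -0.05617007, -0.00826137,  0.01177964,
       -0.00972229]), 'joint_torque': array([-6.72586933e-01, -4.51324081e+01, -4.87631178e+01, -4.20752680e-02,
       -5.71549293e-01, -4.30137059e-02]), 'tool_pos': array([0.50400865, 0.17042682, 0.22546408]), 'orientation': array([5.38570842e-01, 3.08971505e+00, 1.77439428e-03]), 'force': array([-0.11969329,  0.23608602,  0.15648022]), 'wrist_torque': array([ 0.0500933 , -0.00672622,  0.03558512]), 'opening': 0.0599774469880659}
```

View pics/s1.png

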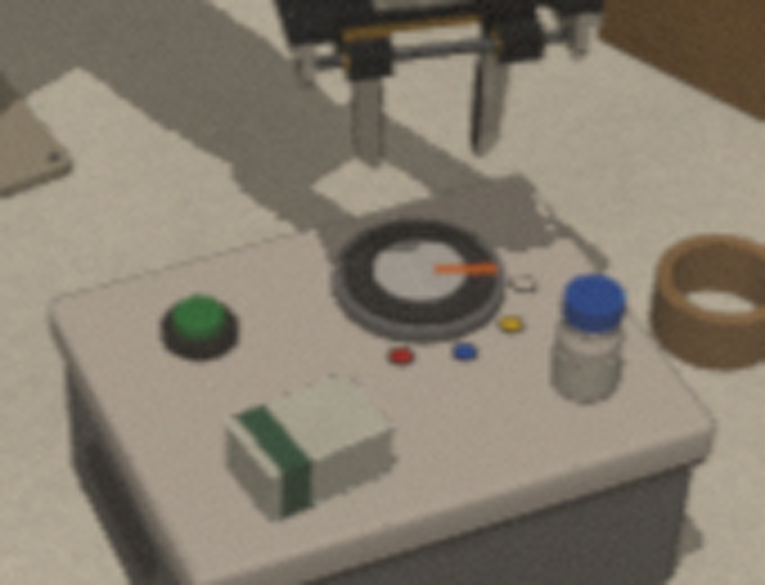

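>>> apply_moves:
  commands: [0.7,-0.5,-2,0,0,0,6.4,0,0,-2,0,0,0,6.4,0,0,0,0,0,0,6.4]

```text
t: 2.82
tool_pos: [0.5133, 0.1674, 0.1877]
orientation: [0.532, 3.084, 0.006]
force: [0.2, 0.0, 0.7]
opening: 0.0642
```

>>> apply_moves:
  commands: [-0.2,-0.2,-1.0,0,0,0,6.4,0,0,-0.2,0,0,0,6.4,0,0,-0.1,0,0,0,6.4]

```text
t: 3.2
tool_pos: [0.5113, 0.166, 0.1748]
orientation: [0.53, 3.083, 0.007]
force: [0.2, 0.2, 0.7]
opening: 0.0642
```

>>> apply_moves:
  commands: [0,0,-0.2,0,0,0,6.4]

```text
t: 3.32
tool_pos: [0.5115, 0.1661, 0.1731]
orientation: [0.53, 3.083, 0.007]
force: [0.0, -0.3, 0.4]
opening: 0.0638
```

>>> apply_moves:
  commands: [0,0,-0.2,0,0,0,6.4]

```text
t: 3.45
tool_pos: [0.5118, 0.1661, 0.1714]
orientation: [0.53, 3.082, 0.007]
force: [-0.5, 0.3, -0.3]
opening: 0.0641
```

>>> apply_moves:
  commands: [0,0,-0.15,0,0,0,6.4]

```text
t: 3.58
tool_pos: [0.5119, 0.1661, 0.1699]
orientation: [0.53, 3.082, 0.008]
force: [-0.4, 0.2, 0.4]
opening: 0.064
```

>>> apply_moves:
  commands: [-0.1,0,-0.15,0,0,0,6.4]

```text
t: 3.7
tool_pos: [0.5109, 0.1661, 0.1683]
orientation: [0.53, 3.082, 0.008]
force: [-1.0, -0.4, 0.1]
opening: 0.0643
```

Run:
```python
from h import *
s=read_state();print(s["force"],s["wrist_torque"],s["tool_pos"])
im,d=read_camera("scene");cv2.imwrite("pics/s2.png",cv2.resize(im[130:240,300:440],None,fx=5,fy=5,interpolation=cv2.INTER_CUBIC))
```

```text
[-0.98717757 -0.36163773  0.06161411] [-0.0112913   0.00271707  0.01369995] [0.51087476 0.16613753 0.16828321]
```

View pics/s2.png

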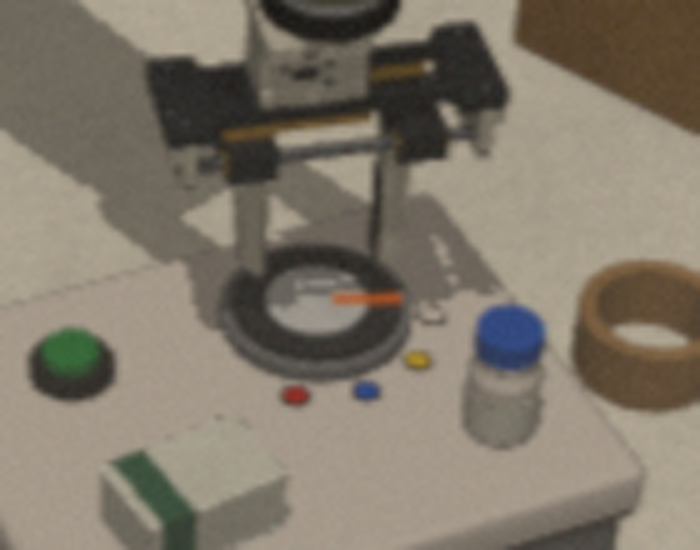

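Run:
```python
from h import *
T=np.array([.5109,.1661,.1683]);f=lambda X,c="scene":((px(X,c)-[300,130])*5).round()
j=np.array([.34,.94,0])
for s in(-.036,0,.036): print(f(T+s*j), f(T+s*j+[0,0,.02]))
print("dial",f(np.array([.5105,.1655,.174])))
im,d=read_camera("scene")
# depth profile around fingertips: world points in region of the fingers
for c in("scene","top"):
    im,d=read_camera(c);m=camera_model(c);R=np.array(m["R"]);v,u=np.nonzero(d>0);z=d[v,u]
    X=(R.T@((np.linalg.inv(m["intrinsics"])@np.stack([u,v,np.ones_like(u)]))*z-np.array(m["t"])[:,None])).T
    k=(np.hypot(X[:,0]-.51,X[:,1]-.166)<.044)
    h,b=np.histogram(X[k,2],np.arange(.155,.26,.005));print(c,list(zip(b.round(3),h)))
    k=(np.hypot(X[:,0]-.48,X[:,1]-.02)<.012);print("btn z",np.percentile(X[k,2],[10,50,90]))
    k=(abs(X[:,0]-.55)<.02)&(abs(X[:,1]-.06)<.02);print("lid z",np.percentile(X[k,2],[10,50,90]))
    k=(abs(X[:,0]-.3)<.02)&(abs(X[:,1]+.26)<.05);print("bench z",np.percentile(X[k,2],[10,50,90]) if k.any() else 0)
    if c=="scene":
        for p in((250,265),(250,250),(388,245),(388,235),(250,285),(320,320)):
            uu,vv=300+p[0]//5,130+p[1]//5
            print(p,X[(u==uu)&(v==vv)].round(4))
```

```text
[250. 311.] [251. 285.]
[310. 304.] [312. 278.]
[370. 297.] [372. 271.]
dial [309. 297.]
scene [(np.float64(0.155), np.int64(0)), (np.float64(0.16), np.int64(0)), (np.float64(0.165), np.int64(13)), (np.float64(0.17), np.int64(297)), (np.float64(0.175), np.int64(132)), (np.float64(0.18), np.int64(1)), (np.float64(0.185), np.int64(0)), (np.float64(0.19), np.int64(0)), (np.float64(0.195), np.int64(0)), (np.float64(0.2), np.int64(1)), (np.float64(0.205), np.int64(9)), (np.float64(0.21), np.int64(12)), (np.float64(0.215), np.int64(15)), (np.float64(0.22), np.int64(11)), (np.float64(0.225), np.int64(11)), (np.float64(0.23), np.int64(10)), (np.float64(0.235), np.int64(17)), (np.float64(0.24), np.int64(8)), (np.float64(0.245), np.int64(12)), (np.float64(0.25), np.int64(12))]
btn z [0.17725683 0.18120498 0.18332435]
lid z [0.15706112 0.15988724 0.16254204]
bench z [-0.00511029 -0.00110826  0.00213838]
(250, 265) [[0.5086 0.1245 0.2143]]
(250, 250) [[0.5077 0.1247 0.2246]]
(388, 245) [[0.5351 0.1987 0.2171]]
(388, 235) [[0.5293 0.2024 0.2189]]
(250, 285) [[0.4847 0.1408 0.1745]]
(320, 320) [[0.5295 0.1609 0.1726]]
top [(np.float64(0.155), np.int64(0)), (np.float64(0.16), np.int64(0)), (np.float64(0.165), np.int64(14)), (np.float64(0.17), np.int64(46)), (np.float64(0.175), np.int64(38)), (np.float64(0.18), np.int64(4)), (np.float64(0.185), np.int64(0)), (np.float64(0.19), np.int64(0)), (np.float64(0.195), np.int64(0)), (np.float64(0.2), np.int64(0)), (np.float64(0.205), np.int64(0)), (np.float64(0.21), np.int64(0)), (np.float64(0.215), np.int64(0)), (np.float64(0.22), np.int64(0)), (np.float64(0.225), np.int64(0)), (np.float64(0.23), np.int64(0)), (np.float64(0.235), np.int64(0)), (np.float64(0.24), np.int64(0)), (np.float64(0.245), np.int64(0)), (np.float64(0.25), np.int64(0))]
btn z [0.17709277 0.18171837 0.18656409]
lid z [0.15470715 0.16016056 0.16459632]
bench z [-0.00667653 -0.00105397  0.00440522]
```

>>> apply_moves:
  commands: [-0.1,0,-0.5,0,0,0,6.4,0,0,-0.5,0,0,0,6.4,0,0,-0.5,0,0,0,6.4,0,0,-0.3,0,0,0,6.4,0,0,-0.2,0,0,0,6.4]

```text
t: 4.53
tool_pos: [0.5096, 0.1661, 0.1467]
orientation: [0.53, 3.082, 0.007]
force: [0.3, -0.2, -0.5]
opening: 0.0639
```

```bash
cat > tip.py <<'E'
from h import *
s=read_state();print("force",s["force"].round(2),"pos",s["tool_pos"].round(4))
im,d=read_camera("scene");m=camera_model("scene");R=np.array(m["R"]);v,u=np.nonzero(d>0);z=d[v,u]
X=(R.T@((np.linalg.inv(m["intrinsics"])@np.stack([u,v,np.ones_like(u)]))*z-np.array(m["t"])[:,None])).T
k=(np.hypot(X[:,0]-.51,X[:,1]-.166)<.05)&(X[:,2]>.182)&(X[:,2]<.3)
for n,kk in(("right",k&(X[:,1]<.166)),("left",k&(X[:,1]>.166))):
    Y=X[kk];o=np.argsort(Y[:,2])[:40];print(n,Y[o[:6],2].round(4),Y[:,:2].mean(0).round(4),np.percentile(Y[:,1],[5,95]).round(4))
E
python3 tip.py
```

```text
force [ 0.3  -0.15 -0.46] pos [0.5096 0.1661 0.1467]
right [0.183  0.1845 0.1845 0.1898 0.19   0.1902] [0.5138 0.1322] [0.1187 0.1603]
left [0.1825 0.1846 0.1855 0.187  0.1877 0.1879] [0.5298 0.1959] [0.1722 0.2082]
```

>>> apply_moves:
  commands: [0,0,-0.4,0,0,0,6.4,0,0,-0.15,0,0,0,6.4]

```text
t: 4.82
tool_pos: [0.5096, 0.1661, 0.1408]
orientation: [0.53, 3.082, 0.007]
force: [1.1, 0.3, 0.6]
opening: 0.0642
```

>>> apply_moves:
  commands: [0,0,-0.15,0,0,0,6.4]

```text
t: 4.95
tool_pos: [0.5097, 0.1661, 0.1393]
orientation: [0.53, 3.082, 0.007]
force: [0.5, -0.2, 0.1]
opening: 0.0639
```

>>> apply_moves:
  commands: [0,0,-0.15,0,0,0,6.4]

```text
t: 5.08
tool_pos: [0.5097, 0.1661, 0.1377]
orientation: [0.53, 3.082, 0.007]
force: [-0.3, -0.1, -0.4]
opening: 0.0642
```

>>> apply_moves:
  commands: [0,0,-0.15,0,0,0,6.4]

```text
t: 5.2
tool_pos: [0.5099, 0.1661, 0.1365]
orientation: [0.53, 3.082, 0.007]
force: [-1.9, -0.8, 9.7]
opening: 0.0641
```

>>> apply_moves:
  commands: [0,0,-0.04,0,0,-0.1,6.4]

```text
t: 5.32
tool_pos: [0.5105, 0.1658, 0.1367]
orientation: [0.686, 3.049, 0.006]
force: [0.6, -2.2, 3.2]
opening: 0.0643
```

>>> apply_moves:
  commands: [-0.05,0,-0.09,0,0,-0.1,6.4]

```text
t: 5.45
tool_pos: [0.5108, 0.1655, 0.1367]
orientation: [0.842, 3.007, 0.005]
force: [0.5, -1.7, 4.8]
opening: 0.0643
```

>>> apply_moves:
  commands: [-0.02,0,-0.09,0,0,-0.1,6.4]

```text
t: 5.58
tool_pos: [0.5112, 0.1651, 0.1367]
orientation: [0.996, 2.958, 0.003]
force: [-1.9, -2.0, 5.8]
opening: 0.0642
```

```bash
cat > dial.py <<'E'
from h import *
import sys
D=np.array([.5099,.1656]); 
im,d=read_camera("top");hsv=cv2.cvtColor(im,cv2.COLOR_BGR2HSV)
m=cv2.inRange(hsv,(5,120,90),(20,255,255));m[:230]=0;m[285:]=0;m[:,:240]=0;m[:,285:]=0
v,u=np.nonzero(m)
if len(u)>3:
    X=np.array([ray(a,b,.174)[:2] for a,b in zip(u,v)]);e=X.mean(0)-D
    a=np.arctan2(e[1],e[0]);print(len(u),"r",np.hypot(*e).round(3),"dial est",(1.2-(a+.117)).round(3))
else: print("hidden",len(u))
s=read_state();print(s["t"],s["force"].round(1),s["tool_pos"].round(4),s["q"].round(2))
im,d=read_camera("scene");cv2.imwrite(f"pics/{sys.argv[1]}.png",cv2.resize(im[130:240,300:440],None,fx=5,fy=5,interpolation=cv2.INTER_CUBIC))
hsv=cv2.cvtColor(im,cv2.COLOR_BGR2HSV);m=cv2.inRange(hsv,(3,120,90),(20,255,255));m[:180]=0;m[202:]=0;m[:,:340]=0;m[:,385:]=0
v,u=np.nonzero(m)
if len(u)>3:
    X=np.array([ray(a,b,.174,"scene")[:2] for a,b in zip(u,v)]);e=X.mean(0)-D-[.002,.002]
    a=np.arctan2(e[1],e[0]);print("scene",len(u),"r",np.hypot(*e).round(3),"dial est",(1.2-(a+.117)).round(3))
E
python3 dial.py s3
```

```text
hidden 0
5.625 [-2.5 -1.8  5.4] [0.5111 0.1651 0.1367] [ 0.22 -0.03  1.74 -0.01  1.42 -0.69]
scene 15 r 0.028 dial est 0.255
```

View pics/s3.png

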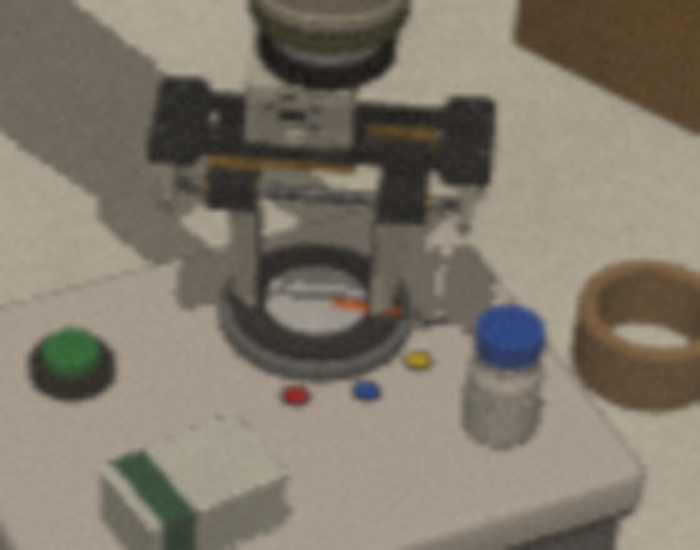

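>>> apply_moves:
  commands: [-0.05,0.03,-0.12,0,0,-0.12,6.4,-0.05,0.03,-0.12,0,0,-0.12,6.4,-0.05,0.03,-0.12,0,0,-0.12,6.4]

```text
t: 6.05
tool_pos: [0.5103, 0.1652, 0.1367]
orientation: [1.522, 2.722, -0.003]
force: [-2.7, -2.9, 7.3]
opening: 0.064
```

```bash
python3 dial.py s4
```

```text
hidden 1
6.1 [-3.  -3.3  7.4] [0.5104 0.1651 0.1366] [ 0.23 -0.03  1.74 -0.02  1.42 -0.31]
scene 18 r 0.03 dial est 0.651
```

>>> apply_moves:
  commands: [-0.05,0.03,-0.12,0,0,-0.12,6.4,-0.05,0.03,-0.12,0,0,-0.12,6.4,-0.05,0.03,-0.12,0,0,-0.12,6.4]

```text
t: 6.52
tool_pos: [0.5097, 0.1656, 0.1368]
orientation: [1.996, 2.394, -0.008]
force: [-2.5, 0.6, 7.8]
opening: 0.0638
```

```bash
python3 dial.py s5
```

```text
hidden 0
6.575 [-3.8 -0.   7.9] [0.5097 0.1657 0.1368] [ 0.24 -0.03  1.73 -0.02  1.43  0.06]
scene 16 r 0.036 dial est 1.036
```

View pics/s5.png

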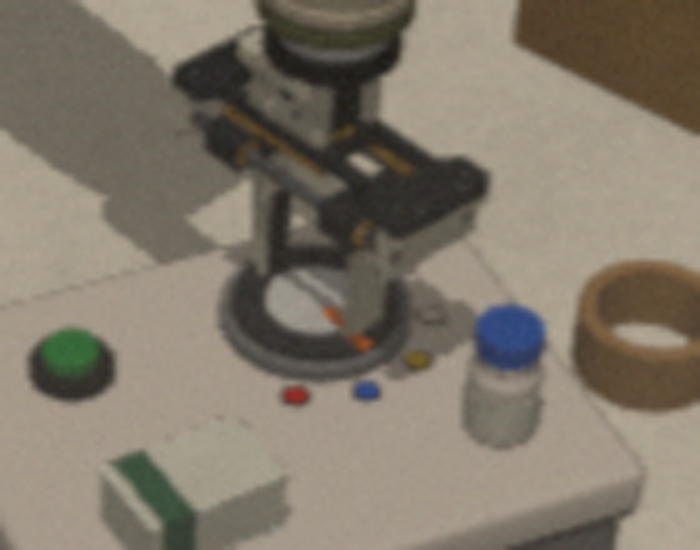

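>>> apply_moves:
  commands: [-0.02,0.0,-0.12,0,0,-0.12,6.4,0,0,1,0,0,0,6.4,0,0,4,0,0,0,6.4,0,0,4,0,0,0,6.4,-6,-3,1,0,0,0,3,-4,-4,0,0,0,0,0,0,-4,0,0,0,0,0]

```text
t: 7.5
tool_pos: [0.4125, 0.0581, 0.2394]
orientation: [2.116, 2.29, -0.011]
force: [0.1, -1.1, 0.6]
opening: 0.0388
```

```bash
python3 dial.py s6
python3 - <<'E'
from h import *
im,_=read_camera("top");cv2.imwrite("pics/t6.png",cv2.resize(im[190:310,200:360],None,fx=5,fy=5,interpolation=cv2.INTER_CUBIC))
E
```

```text
41 r 0.031 dial est 1.177
7.55 [ 1.  -2.2 -0.1] [0.4133 0.054  0.2397] [ 0.03 -0.41  1.87 -0.02  1.67 -0.05]
scene 30 r 0.033 dial est 1.21
```

View pics/s6.png

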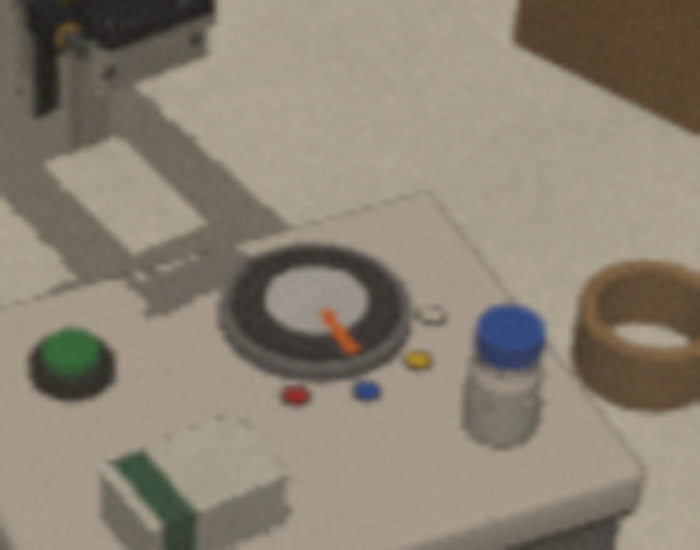

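>>> apply_moves:
  commands: [3.5,-1.7,0,0,0,0,0,3.3,-1.6,0,0,0,0,0,0,0,0,0,0,0,0,0,0,-2,0,0,0,0,0,0,-2,0,0,0,0,0,0,-2,0,0,0,0,0,0,0,0,0,0,0]

```text
t: 8.52
tool_pos: [0.4813, 0.03, 0.1744]
orientation: [2.112, 2.299, -0.011]
force: [0.3, 0.3, -0.4]
opening: 0.0007
```

>>> apply_moves:
  commands: [0,-1,0,0,0,0,0,0,0,-1.2,0,0,0,0,0,0,0,0,0,0,0]

```text
t: 8.9
tool_pos: [0.4814, 0.02, 0.1628]
orientation: [2.11, 2.299, -0.009]
force: [1.1, 0.0, -0.2]
opening: 0.0003
```

```bash
python3 dial.py s7
python3 - <<'E'
from h import *
im,_=read_camera("scene");cv2.imwrite("pics/s8.png",cv2.resize(im[130:240,260:400],None,fx=5,fy=5,interpolation=cv2.INTER_CUBIC))
E
```

```text
41 r 0.031 dial est 1.177
8.95 [-0.7  1.3 -0.1] [0.4819 0.0199 0.1636] [-0.05 -0.2   1.84 -0.02  1.48 -0.13]
scene 31 r 0.034 dial est 1.204
```

View pics/s8.png

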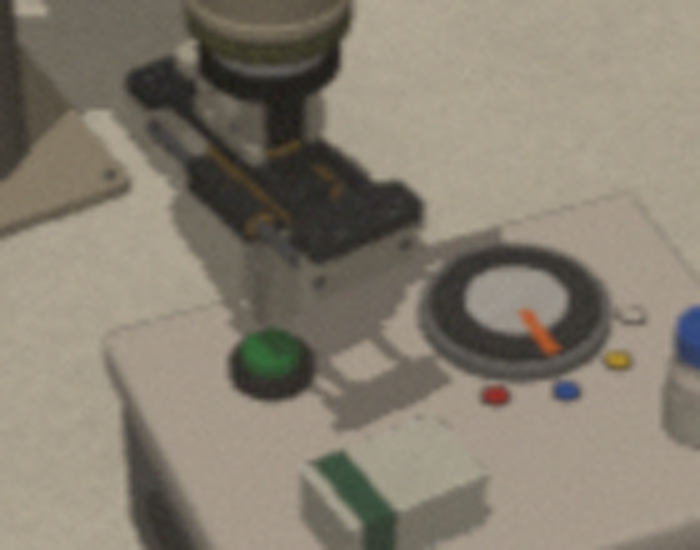

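>>> apply_moves:
  commands: [0,0,-1.3,0,0,0,0,0,0,-0.4,0,0,0,0]

```text
t: 9.3
tool_pos: [0.4828, 0.0201, 0.1467]
orientation: [2.108, 2.297, -0.005]
force: [-0.5, 0.5, -0.2]
opening: 0.0005
```

>>> apply_moves:
  commands: [0,0,-0.3,0,0,0,0]

```text
t: 9.43
tool_pos: [0.4828, 0.0201, 0.1434]
orientation: [2.108, 2.297, -0.005]
force: [0.8, 0.5, 1.3]
opening: 0.0008
```

>>> apply_moves:
  commands: [0,0,-0.2,0,0,0,0]

```text
t: 9.55
tool_pos: [0.483, 0.0201, 0.1415]
orientation: [2.108, 2.297, -0.005]
force: [-0.9, -1.0, 2.9]
opening: 0.0005
```

>>> apply_moves:
  commands: [0,0,-0.2,0,0,0,0]

```text
t: 9.68
tool_pos: [0.483, 0.0201, 0.1397]
orientation: [2.107, 2.297, -0.005]
force: [-2.6, -0.5, 4.0]
opening: 0.0006
```

>>> apply_moves:
  commands: [0,0,-0.2,0,0,0,0]

```text
t: 9.8
tool_pos: [0.4831, 0.0201, 0.1383]
orientation: [2.107, 2.297, -0.005]
force: [-7.8, 0.5, 17.9]
opening: 0.0007
```

>>> apply_moves:
  commands: [0,0,-0.15,0,0,0,0]

```text
t: 9.93
tool_pos: [0.4831, 0.0201, 0.1382]
orientation: [2.107, 2.297, -0.004]
force: [-9.5, 0.3, 18.3]
opening: 0.0007
```

>>> apply_moves:
  commands: [0,0,1,0,0,0,0,0,0,4,0,0,0,0,0,0,5,0,0,0,0,-4,0,1,0,0,0,0,-4,0,0,0,0,0,0,0,0,0,0,0,0,0,0,0,0,0,0,0,0]

```text
t: 10.8
tool_pos: [0.4016, 0.0201, 0.2517]
orientation: [2.106, 2.296, -0.003]
force: [-1.1, 0.5, 0.6]
opening: 0.0006
```

```bash
python3 dial.py s9
python3 - <<'E'
from h import *
im,_=read_camera("scene");im2,_=read_camera("top")
a=cv2.resize(im[130:260,260:440],(640,462));cv2.imwrite("pics/s10.png",a)
for q in("start_top","pillbottle_mid","carton_mid","sanitizer_mid","tape_mid"):
    for k in spot_point(q,"scene")[:1]: print(q,w(k["point"],"scene").round(4))
E
```

```text
41 r 0.031 dial est 1.177
10.85 [ 0.9 -0.9  0.7] [0.4016 0.0201 0.2516] [-0.06 -0.46  1.89 -0.02  1.7  -0.15]
scene 31 r 0.034 dial est 1.204
start_top [0.4846 0.0199 0.1775]
pillbottle_mid [0.6463 0.2095 0.1959]
carton_mid [0.6227 0.0168 0.1808]
sanitizer_mid [ 0.5999 -0.4283  0.0625]
tape_mid [0.5097 0.4387 0.0247]
```

View pics/s10.png

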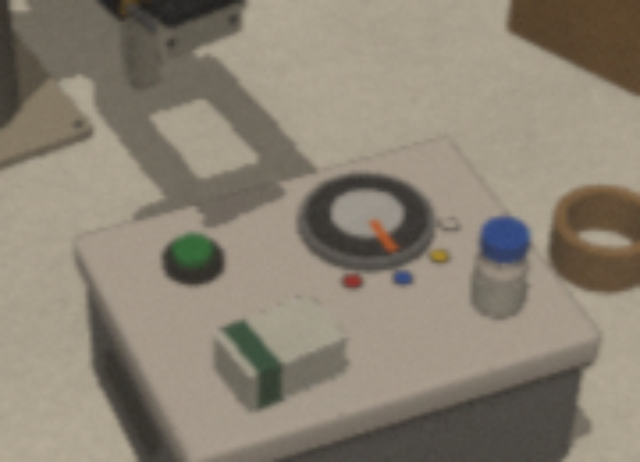

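The dial points at blue (crop 385,236, towards the dot at 403,278). The button at (193,250) is up again, everything else stands where it did, and the arm is clear.

```bash
python3 -c "
from plant import *
print(close_job())"
```

```text
the job is handed in; nothing more can be done
None
```

The dial is set to blue and the start button has been pressed and let go. I handed the job in with the robot's clock at about 11 s.

- **Dial:** I pressed both fingertips on its face with about 5–10 N, turned the wrist about 1.17 rad clockwise and lifted off. The pointer then measured 1.18 rad from the top camera and 1.20 rad from the scene camera. It read the same after the button press.
- **Start button:** I pressed it with closed fingers, about 6 mm until it bottomed. The force rose from 4 to 18 N at the stop. In the last picture it is up again.
- **Loose things:** the bottle, carton, sanitizer and tape were found within about 6 mm of where they started, which is close to the networks' error. The arm ended clear of everything.

**What disagreed:** the reported TCP height was about 37 mm lower than where the fingertips really were, by both depth images and contact. I relied on force and vision for heights instead. The pointer was partly hidden during the turn, so I only trusted its angle after lifting off.

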